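# Load two polishing discs into the pockets of a carrier

## Task

Slide each green-faced disc into the round pocket ahead of it on its own side of the white carrier, then press it gently down on its stiff pad until it is fully home, flush with the carrier's top. The discs are too wide to grasp, so push them over the carrier until you feel them drop in; leave the bottle, the jar and the timer where they stand.

Things in the scene. Friction and masses are not known exactly. Their poses are not given: they have to be found in the camera images.
- frame: fixed dark base frame 390 (x) x 462 (y) x 16 mm high; origin at the centre of its underside. In it lies the white carrier, a rimless slab 300 (x) x 440 (y) mm, its flat top 30 mm above the frame's origin, centred in y and parallel to the frame, but clamped anywhere from -30 to +30 mm along the frame's x (not measured: see it or feel it); it does not move
- left_lane (a point): point of the frame at x = +50, y = +110 mm, level with the carrier's top. The left pocket, a round hole 93 mm wide with a 2 mm chamfer, has its centre on the line through this point along the frame's x, anywhere from 30 mm before to 30 mm beyond the point (as far as the carrier is shifted)
- right_lane (a point): the same for the right pocket, at x = +50, y = -110 mm. In each pocket a black pad 82 mm wide is the floor, at the start 6 to 9 mm below the carrier's top; it is friction-held: a disc's weight does not move it, a push of 8 to 12 N does, down to a hard stop 16 mm below the top, and it stays where it is left
- left_disc: loose aluminium disc with a green face, 90 mm in diameter, 16 mm thick, about 0.3 kg, flat on the carrier before the left pocket, up to 30 mm to either side of its line; origin at the centre of its underside, z up. Pushed over the pocket it drops 6 to 9 mm on to the pad and still stands proud; pressed home its face is flush with the carrier's top
- left_disc_top (a point): centre of the left disc's face, 16 mm above its origin
- right_disc: the same disc before the right pocket
- right_disc_top (a point): centre of the right disc's face, 16 mm above its origin
- wash_bottle: loose white bottle with a green cap, 68 mm wide, 170 mm high, origin under its centre; stands on the table to the robot's right of the frame; leave it alone
- jar: loose amber jar with a blue cap, 60 mm wide, 70 mm high, origin under its centre; on the table to the left of the frame; leave it alone
- timer: loose white flat timer 50 x 75 x 22 mm, origin under its centre; on the table to the right of the frame; leave it alone
Not all that is in view belongs to the job. What is shaped like the left_disc but blue or pink is not meant.

How it is judged:
By the outcome, as a careful person would: the job done as asked, in the order asked, and still so for the second after the job is handed in, with the robot touching nothing.
It also fails if it takes over 58 s, if anything falls off the work surface, if the arm or the gripper's body presses on something with over 40 N, if the wrist force passes 120 N, or if a joint passes its speed limit or range.

## Robot

A 6-joint arm with a two-finger parallel gripper is mounted at the origin on the work surface. World frame = base frame: x ahead of the robot, y to its left, z up, the work surface at z = 0. Lengths are in mm, angles in degrees, forces in N, time in s.
With the tool pointing down it reaches from about 350 to 850 mm from the base axis. Payload 8.1 kg.
Tool frame: the origin (TCP) lies midway between the tips of the shut fingers; the grasp point (between the pads) lies grip_depth behind it (grip_depth is the distance from the TCP to the grasp point, in mm); z points along the fingers, y is the line along which they close (so a half turn about z gives the same grasp; the last joint's range is limited). The gripper opens to 85 mm and grips with 20 to 120 N. Pads are 22 mm wide; open, the fingers measure 114 mm over their backs; the gripper's body (76 mm by 85 mm) begins 54 mm behind the grasp point. The pads swing forward as they close: fully open they stand 13 mm farther back than shut.
Start: joints at [61.685, 7.471, 85.268, -0, 87.261, -4.893], TCP at [238.485, 550.573, 231.292] pointing down, gripper open.
Joint ranges: [-169.43, 169.43], [-51.17, 129.36], [1.28, 143.12], [-76.62, 256.62], [0, 156.53], [-152.29, 152.29]. Speed limits (degrees/s): [136.94, 136.94, 159.86, 180, 180, 180].

## Interface

Orientations are given as [roll, pitch, yaw] about the fixed x, y, z axes, in that order (R = Rz(yaw) Ry(pitch) Rx(roll)).
In Python, from bench import sense, snapshot, hand_in, grip_depth gives the robot as it stands. The module is installed in compiled form; this text tells all that it offers.
- The arm moves only by the tool apply_moves, never from a script. Its argument "series" is text: rows parted by semicolons, each of 5 numbers parted by spaces: the shift along the tool's x, y, z each as a share of 0.3 m, from -1 to 1, then the turn about the tool's z as a share of 2 rad, from -1 to 1, then the gripper's target within -1 to 1 (shut at 1, half-way at 0, fully open at -1). In form: tx ty tz twist gripper; .... A call has 1 to 5 rows; each row shifts and turns the commanded pose from where the row before left it, along the tool's axes as they then stand; what a row does not reach is not made up. A row lasts 1/12 s, in which the tool goes at most 41.7 mm and 7.16 degrees, less where a joint would pass 70% of its speed; a pose out of reach is approached as far as the arm can. A call with a number of a shift or a turn outside -1 to 1 is refused whole. A call with a gripper value outside its range is refused whole. The fingers move at their own pace and stop on an object; "squeeze" is the grip in N (left out, the last holds). Time passes only in rows, so rows that do not move let the fingers close. It gives the time, the measured TCP pose, the force, the opening and the grip force at its end, in the units of the state.
- sense(): the state, without advancing time (a new reading comes with each control period).
- snapshot(name): name is "side" or "top" or "wrist"; returns a dict with "frame" (400x640x3 uint8, blue, green, red), "depth" (400x640 float32, mm along the optical axis (not along the pixel's ray), 0 where there is no reading), "intrinsics" (3x3 intrinsics, pixels), "extrinsics" (4x4, takes a point from camera to world coordinates); the wrist camera has in their place "tool_from_camera" (4x4, takes a point from camera to tool coordinates, whose origin is the TCP and whose axes are the flange's). Camera axes: x right, y down, z forward; pixel columns grow to the right and rows downward; lengths in mm; the calibration is good to about 2 mm. A picture is of the moment at which its call begins: read the wrist's pose just before it.
- hand_in(): hands the job in; it is judged then, once.
The state is a dict: "time": time; "joint_pos": joint angles; "qd": joint speeds; "joint_efforts": joint torques, N m; "tool_pos": TCP position; "tcp_rot": TCP orientation; "ft_force": force on the tool from outside, world axes, zero at the start; "wrist_torque": the same for the moment, N m; "finger_gap": finger opening in mm; "grip_force": force on a finger pad.
Only numpy, scipy, OpenCV 4.12 (cv2) and the standard library are available. Lean on these libraries where they do the work, as an engineer would, in place of code of your own. Each camera call takes 0.05 s, during which the arm holds its last target. There are 200 camera calls.

## Working session

There is one attempt and no reset: what is moved stays moved. The work goes in short steps, Python scripts to look and compute and a tool call to move; the robot and the scene stay as the last step left them, time stands still between calls to the robot, and variables do not carry over. Pictures are saved under pics/ and viewed, at most 10 in all, crops included, and the job is handed in when it is done.

Besides the shell and the picture viewer there is one more tool, called after ">>>" as a command line: name --argument value ..., lists and objects as JSON in quotes. apply_moves: Moves the arm, as the interface text tells. Its arguments: {"type":"object","properties":{"series":{"type":"string"},"squeeze":{"type":"number"}},"required":["series"]}

```bash
mkdir -p pics; python3 - <<'E'
from bench import sense,snapshot,grip_depth
import cv2,numpy as np
print(sense(),grip_depth)
for n in("top","side"):
    s=snapshot(n);cv2.imwrite(f"pics/{n}0.png",s["frame"]);print(n,s["intrinsics"].tolist(),np.round(s["extrinsics"],3).tolist())
E
```

```text
{'time': 0.0, 'joint_pos': array([ 6.16851828e+01,  7.51726333e+00,  8.53288976e+01, -3.26037370e-04,
        8.72592492e+01, -4.89276843e+00]), 'qd': array([ 0.07407264, -0.03929937,  0.03825329,  0.00086413,  0.07713635,
        0.05008782]), 'joint_efforts': array([ 1.38002000e-03, -5.69413626e+01, -5.00543368e+01,  2.33426563e-04,
        1.53182633e-02,  2.25041191e-05]), 'tool_pos': array([238.22467645, 550.09783476, 230.22559598]), 'tcp_rot': array([-1.79894946e+02, -8.66610004e-03,  1.56577959e+02]), 'ft_force': array([0.63830957, 0.50022191, 0.14798365]), 'wrist_torque': array([-0.00129236, -0.01038977, -0.02887262]), 'grip_force': 0.0, 'finger_gap': 85.42058866658456} 18.700000000000003
top [[449.2339807402026, 0.0, 323.45321826231947], [0.0, 449.2339807402026, 196.60127812029825], [0.0, 0.0, 1.0]] [[0.015, -0.987, 0.158, 275.208], [-1.0, -0.016, -0.007, 0.419], [0.01, -0.158, -0.987, 1334.958], [0.0, 0.0, 0.0, 1.0]]
side [[414.92090290931935, 0.0, 312.55313162984487], [0.0, 414.92090290931935, 198.01351326514043], [0.0, 0.0, 1.0]] [[0.808, -0.45, 0.38, -67.872], [-0.589, -0.6, 0.541, -794.728], [-0.015, -0.661, -0.75, 1150.191], [0.0, 0.0, 0.0, 1.0]]
```

View pics/top0.png

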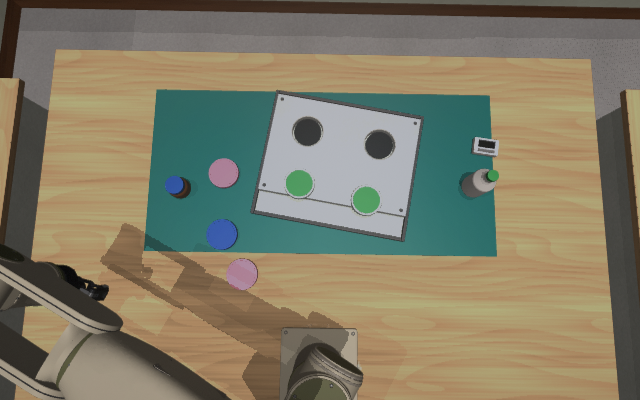

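View pics/side0.png

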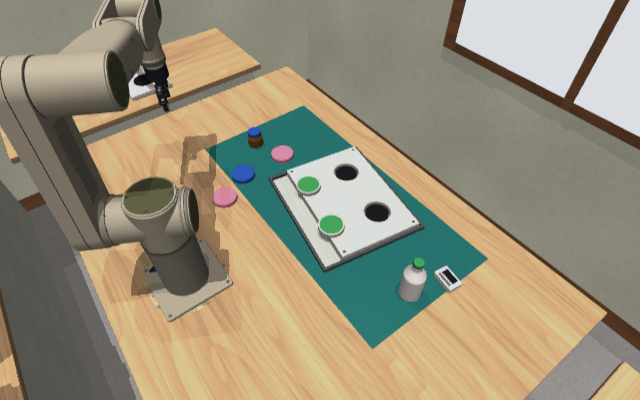

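The top view shows the two green discs at (299,184) and (366,200), and their pockets at (308,131) and (379,144). Things that could be mistaken for them are the pink discs at (223,172) and (242,274), the blue disc at (222,235), and the green bottle cap at (493,175). I choose the two green discs on the white carrier.

```bash
cat > h.py <<'E'
import numpy as np,cv2
def ray(s,uv,z,T=None):
    T=s["extrinsics"] if T is None else T
    d=T[:3,:3]@(np.linalg.inv(s["intrinsics"])@[uv[0],uv[1],1.]);o=T[:3,3]
    return o+d*(z-o[2])/d[2]
def blobs(m,lo):
    c,_=cv2.findContours(m.astype(np.uint8),cv2.RETR_EXTERNAL,cv2.CHAIN_APPROX_NONE)
    return [x for x in c if cv2.contourArea(x)>lo]
def fit(s,c,z,T=None):
    P=np.array([ray(s,p,z,T)[:2] for p in c[:,0].astype(float)],np.float32)
    (e,ax,_)=cv2.fitEllipse(P); return np.round(e,1),np.round(ax,1)
E
python3 - <<'E'
from h import *; from bench import snapshot
for n in("top","side"):
    s=snapshot(n);f=s["frame"];hsv=cv2.cvtColor(f,cv2.COLOR_BGR2HSV)
    g=cv2.inRange(hsv,(50,90,80),(75,255,255))
    for c in blobs(g,40):
        print(n,"green",c.mean(0).round(0),cv2.contourArea(c),fit(s,c,46))
    k=cv2.inRange(hsv,(0,0,0),(180,255,75))
    for c in blobs(k,200):
        if cv2.contourArea(c)<2500 and len(c)>5: print(n,"dark",c.mean(0).round(0),cv2.contourArea(c),fit(s,c,30))
    if n=="top":
        d=s["depth"]; T=s["extrinsics"]
        def P(u,v): return np.round(T[:3,:3]@(np.linalg.inv(s["intrinsics"])@[u,v,1.])*d[v,u]+T[:3,3],1)
        for q in [(340,170),(330,215),(299,184),(366,200),(308,131),(379,144),(200,210),(280,205),(405,110),(483,182),(493,175),(486,146),(176,186)]: print(q,P(*q))
        w=cv2.inRange(hsv,(0,0,150),(180,60,255))
        for c in blobs(w,4000): 
            if cv2.contourArea(c)<40000:
                b=cv2.boxPoints(cv2.minAreaRect(c)); print("white",cv2.contourArea(c),b.round(0).tolist(),[ray(s,p,30)[:2].round(1).tolist() for p in b])
        cv2.imwrite("pics/crop.png",cv2.resize(f[80:250,240:440],None,fx=3.5,fy=3.5,interpolation=cv2.INTER_CUBIC))
E
```

```text
top green [[366. 200.]] 501.5 (array([ 475.3, -133.3]), array([73.7, 74.4]))
top green [[493. 175.]] 83.5 (array([ 554.5, -506.4]), array([30.4, 31.5]))
top green [[299. 183.]] 489.5 (array([521.5,  63.6]), array([73.1, 74.1]))
top dark [[306. 390.]] 441.5 (array([-54.8,  28. ]), array([47. , 92.2]))
top dark [[  6. 389.]] 265.0 (array([-62.1, 850.1]), array([40.9, 67.7]))
top dark [[315. 367.]] 941.5 (array([-55. , -20.1]), array([197.2, 219.3]))
top dark [[ 22. 337.]] 2288.5 (array([ 69.1, 814.6]), array([133.9, 274.3]))
top dark [[379. 145.]] 528.0 (array([ 645.1, -173.2]), array([77.4, 81.2]))
top dark [[307. 132.]] 517.0 (array([681.7,  42.3]), array([77.2, 80.5]))
(340, 170) [564.9 -57.4  31.2]
(330, 215) [433.7 -30.1   0.5]
(299, 184) [517.5  62.4  48. ]
(366, 200) [ 472.8 -132.4   52.6]
(308, 131) [685.5  40.2  24.1]
(379, 144) [ 647.8 -174.2   27.1]
(200, 210) [442.4 357.9   1.8]
(280, 205) [461.2 119.9   2.7]
(405, 110) [ 766.8 -259.7   -1.6]
(483, 182) [ 516.2 -445.6  129.4]
(493, 175) [ 526.8 -456.8  173.1]
(486, 146) [ 647.5 -497.4   26.3]
(176, 186) [501.1 411.   73. ]

[... 300 characters left out ...]
side green [[308. 184.]] 221.0 (array([518.5,  67.8]), array([70.3, 74.3]))
side dark [[ 12. 344.]] 217.0 (array([-486.4,   98.6]), array([  6.9, 452.9]))
side dark [[377. 212.]] 295.5 (array([ 639.8, -173.7]), array([74.3, 79.7]))
side dark [[181. 248.]] 1469.0 (array([ 70.2, 608.7]), array([ 277.4, 1230.9]))
side dark [[149. 185.]] 355.0 (array([ 50.1, 432.2]), array([ 60.6, 165.2]))
side dark [[346. 173.]] 215.5 (array([676.8,  41.4]), array([71.5, 78.3]))
side dark [[602. 123.]] 603.0 (array([1717. , -409.2]), array([ 69.2, 383.2]))
side dark [[502.  71.]] 899.0 (array([1729.2,  177.4]), array([106.3, 765.5]))
side dark [[600.  41.]] 313.5 (array([2401.8,    6.4]), array([ 51.6, 518. ]))
```

View pics/crop.png

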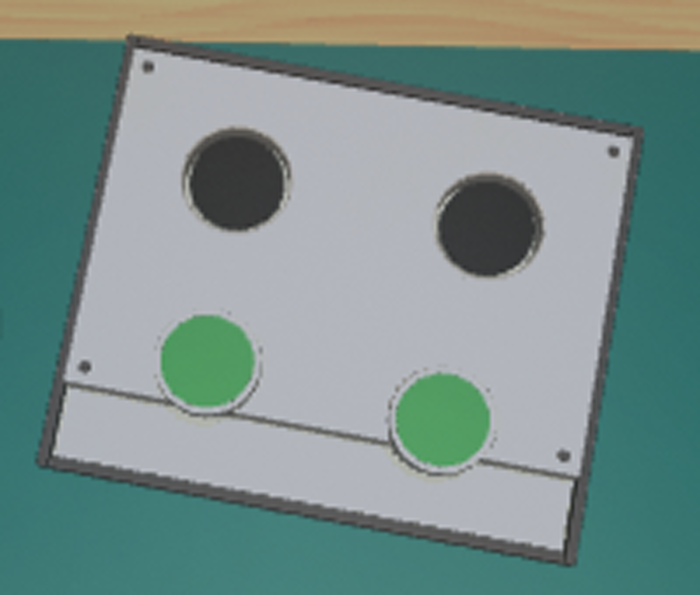

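The crop confirms two green-faced discs with silver rims before the two black-floored pockets. The frame's yaw is about -9.7°. I'll cradle each disc between two part-open fingers and push along the line from disc to pocket.

>>> apply_moves --series "0 0 0 0.047 -0.6; 0 0 0 0.047 -0.6; 0 0 0 0.047 -0.6; -0.07 -0.114 0 0 -0.6; -0.07 -0.114 0 0 -0.6" --squeeze 40

```text
time: 0.62
tool_pos: [226.8, 470.4, 228.5]
tcp_rot: [-179.7, 0.0, 140.4]
ft_force: [0.5, -0.1, 1.9]
finger_gap: 68.1
grip_force: 0.0
```

>>> apply_moves --series "-0.07 -0.114 0 0 -0.6; -0.07 -0.114 0 0 -0.6; -0.07 -0.114 0 0 -0.6; -0.07 -0.114 0 0 -0.6; -0.07 -0.114 0 0 -0.6"

```text
time: 1.03
tool_pos: [198.5, 270.8, 230.7]
tcp_rot: [-180.0, 0.0, 140.5]
ft_force: [0.3, -0.7, 1.8]
finger_gap: 68.5
grip_force: 0.0
```

>>> apply_moves --series "-0.07 -0.114 0 0 -0.6; -0.07 -0.114 0 0 -0.6; -0.07 -0.114 0 0 -0.6; -0.07 -0.114 0 0 -0.6; 0 0 0 0 -0.6"

```text
time: 1.45
tool_pos: [214.9, 137.4, 235.9]
tcp_rot: [-177.3, -0.5, 140.0]
ft_force: [0.2, 0.3, 1.0]
finger_gap: 68.3
grip_force: 0.0
```

```bash
cat > w.py <<'E'
from h import *; from bench import snapshot,sense
from scipy.spatial.transform import Rotation as R
import sys
def wrist(name=None):
    st=sense(); s=snapshot("wrist"); M=np.eye(4); M[:3,:3]=R.from_euler("xyz",st["tcp_rot"],degrees=True).as_matrix(); M[:3,3]=st["tool_pos"]
    T=M@s["tool_from_camera"]; f=s["frame"]
    if name: cv2.imwrite(name,f)
    print(st["time"],st["tool_pos"].round(1),st["tcp_rot"].round(1),st["ft_force"].round(2),round(st["finger_gap"],1),"cam",T[:3,3].round(0),T[:3,2].round(2))
    hsv=cv2.cvtColor(f,cv2.COLOR_BGR2HSV)
    for c in blobs(cv2.inRange(hsv,(50,90,60),(75,255,255)),400): print("green",c.mean(0).round(0),cv2.contourArea(c),fit(s,c,46,T))
    for c in blobs(cv2.inRange(hsv,(0,0,0),(180,255,75)),800): 
        if len(c)>5: print("dark",c.mean(0).round(0),cv2.contourArea(c),fit(s,c,22.5,T))
    return s,T
if __name__=="__main__": wrist(*sys.argv[1:])
E
python3 w.py pics/w1.png
```

```text
1.45 [214.9 137.4 235.9] [-177.3   -0.5  140. ] [0.25 0.31 0.97] 68.3 cam [160. 191. 378.] [ 0.2  -0.23 -0.95]
dark [[320. 342.]] 40290.0 (array([400.1, -32.2]), array([229.5, 844.1]))
dark [[76. 93.]] 20639.0 (array([-21.7, -51.1]), array([176.7, 233.8]))
```

View pics/w1.png

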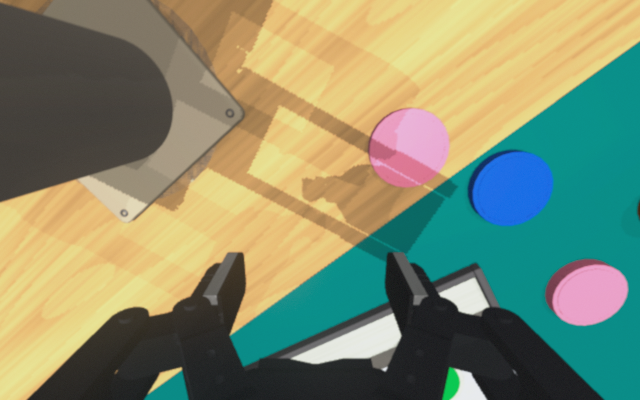

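I had the twist sign wrong: the tool's z points down, so a positive twist lowers the yaw. The wrist view shows the tool too near the base, with the blue disc at (512,188), pink discs at (410,148) and (588,292), and the camera on the tool's +x side. I'll move outward, then twist to yaw of about -7° so the camera looks ahead of the push.

>>> apply_moves --series "-0.1 0.083 0 0 -0.6; -0.1 0.083 0 0 -0.6; -0.1 0.083 0 0 -0.6; -0.1 0.083 0 0 -0.6; -0.1 0.083 0 0 -0.6"

```text
time: 1.92
tool_pos: [409.7, 143.1, 229.1]
tcp_rot: [-177.6, -0.6, 140.5]
ft_force: [-0.9, 0.2, 1.4]
finger_gap: 68.4
grip_force: 0.0
```

>>> apply_moves --series "0 0 0 0.062 -0.6; 0 0 0 0.062 -0.6; 0 0 0 0.062 -0.6; 0 0 0 0.062 -0.6; 0 0 0 0.062 -0.6"

```text
time: 2.33
tool_pos: [407.6, 143.4, 229.1]
tcp_rot: [-177.6, 1.0, 104.7]
ft_force: [-0.3, 0.3, 0.2]
finger_gap: 68.4
grip_force: 0.0
```

>>> apply_moves --series "0 0 0 0.062 -0.6; 0 0 0 0.062 -0.6; 0 0 0 0.062 -0.6; 0 0 0 0.062 -0.6; 0 0 0 0.062 -0.6"

```text
time: 2.75
tool_pos: [407.6, 143.5, 229.3]
tcp_rot: [-178.7, 2.1, 69.1]
ft_force: [0.3, 0.1, -0.3]
finger_gap: 68.5
grip_force: 0.0
```

>>> apply_moves --series "0 0 0 0.062 -0.6; 0 0 0 0.062 -0.6; 0 0 0 0.062 -0.6; 0 0 0 0.062 -0.6; 0 0 0 0.062 -0.6"

```text
time: 3.17
tool_pos: [407.6, 143.4, 229.3]
tcp_rot: [179.8, 2.5, 33.6]
ft_force: [0.4, -0.2, -0.2]
finger_gap: 68.3
grip_force: 0.0
```

>>> apply_moves --series "0 0 0 0.062 -0.6; 0 0 0 0.062 -0.6; 0 0 0 0.062 -0.6; 0 0 0 0.062 -0.6; 0 0 0 0.062 -0.6"

```text
time: 3.58
tool_pos: [407.5, 143.4, 229.3]
tcp_rot: [178.4, 2.0, -1.9]
ft_force: [0.5, 0.5, 0.1]
finger_gap: 68.1
grip_force: 0.0
```

```bash
python3 w.py pics/w2.png
```

```text
3.5833 [407.5 143.4 229.3] [178.4   2.   -1.9] [0.51 0.53 0.1 ] 68.1 cam [492. 143. 368.] [-0.34 -0.01 -0.94]
green [[583.  96.]] 4434.0 (array([ 472.1, -132. ]), array([71.8, 75.8]))
green [[390.  48.]] 5596.0 (array([521.1,  63.3]), array([74.3, 76.2]))
dark [[315. 348.]] 35417.5 (array([142.8, 131.8]), array([239.6, 849.9]))
dark [[52. 72.]] 1151.5 (array([511.3, 398.1]), array([42.4, 51.2]))
```

View pics/w2.png

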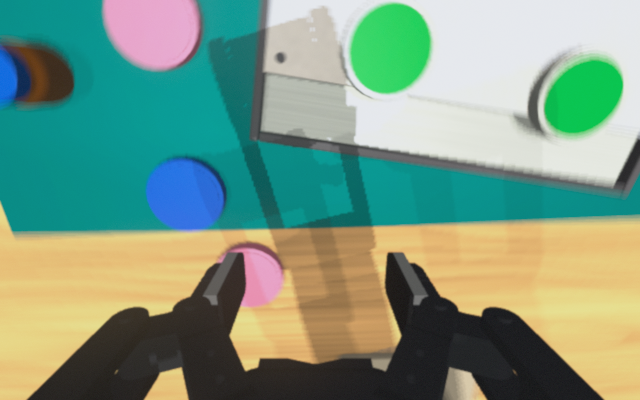

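The wrist view shows the left green disc at (390,48) and the right one at (583,96), which agrees with the fixed cameras. Next I move behind the left disc.

```bash
cat > plan.py <<'E'
import sys,numpy as np; from bench import sense; from scipy.spatial.transform import Rotation as R
# target x y z yaw -> total tool shift in shares, after an initial twist to yaw
x,y,z,yaw=map(float,sys.argv[1:5]); st=sense(); p=st["tool_pos"]; r=R.from_euler("xyz",st["tcp_rot"],degrees=True)
tw=(st["tcp_rot"][2]-yaw); r2=r*R.from_euler("z",tw,degrees=True)
d=np.array([x,y,z])-p
print("pos",p.round(1),"yaw",st["tcp_rot"][2].round(1),"F",st["ft_force"].round(2),"twist",round(tw/114.592,4),"shares now",(r.inv().apply(d)/300).round(4),"after twist",(r2.inv().apply(d)/300).round(4),"rows",np.linalg.norm(d)/41)
E
python3 plan.py 460.5 71 70 -7; python3 plan.py 460.5 71 30 -7
```

```text
pos [407.6 143.4 229.3] yaw -2.5 F [ 0.05  0.74 -0.11] twist 0.0393 shares now [0.2046 0.2185 0.5309] after twist [0.2211 0.2018 0.5309] rows 4.459577693539596
pos [407.6 143.4 229.3] yaw -2.5 F [ 0.05  0.74 -0.11] twist 0.0393 shares now [0.2091 0.2147 0.6641] after twist [0.2253 0.1977 0.6641] rows 5.331321417232589
```

>>> apply_moves --series "0 0 0 0.039 -0.6; 0.055 0.05 0.1 0 -0.6; 0.055 0.05 0.11 0 -0.6; 0.055 0.05 0.11 0 -0.6; 0.055 0.05 0.11 0 -0.6"

```text
time: 4.05
tool_pos: [463.3, 72.3, 99.2]
tcp_rot: [178.3, 1.7, -5.9]
ft_force: [0.7, -0.0, 1.1]
finger_gap: 68.1
grip_force: 0.0
```

>>> apply_moves --series "0 0 0.09 0 -0.6; 0 0 0.04 0 -0.6; 0 0 0 0 -0.6"

```text
time: 4.3
tool_pos: [458.1, 71.2, 57.9]
tcp_rot: [178.2, 2.2, -6.0]
ft_force: [-0.7, -0.2, -0.1]
finger_gap: 68.3
grip_force: 0.0
```

```bash
python3 plan.py 460.5 71 30 -7
```

```text
pos [458.1  71.2  57.9] yaw -6.0 F [-0.72 -0.17 -0.12] twist 0.0084 shares now [ 0.0115 -0.0031  0.0925] after twist [ 0.0114 -0.0033  0.0925] rows 0.6825892828085164
```

>>> apply_moves --series "0.008 -0.003 0.053 0.008 -0.6; 0 0 0.053 0 -0.6; 0 0 0 0 -0.6"

```text
time: 4.55
tool_pos: [461.7, 71.3, 28.7]
tcp_rot: [178.2, 1.9, -6.9]
ft_force: [-0.7, 0.0, -0.8]
finger_gap: 68.4
grip_force: 0.0
```

```bash
python3 plan.py 642 49 26.5 -7; python3 - <<'E'
from h import *;from bench import snapshot
s=snapshot("wrist");a=s["frame"];b=snapshot("side")["frame"][130:260,240:420]
cv2.imwrite("pics/c3.png",np.hstack([cv2.resize(a,(400,250)),cv2.resize(b,(346,250))]))
E
```

```text
pos [461.7  71.3  28.7] yaw -6.9 F [-0.66  0.01 -0.76] twist 0.0005 shares now [ 0.6056  0.0014 -0.0128] after twist [ 0.6056  0.0008 -0.0128] rows 4.4318929587131
```

View pics/c3.png

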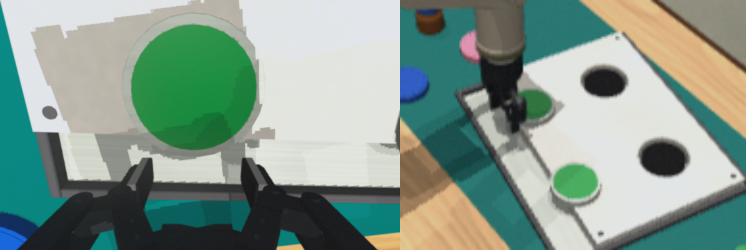

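The left panel shows the left disc centred between the fingers, and the right panel confirms the gripper is behind it. I start the push slowly.

>>> apply_moves --series "0.02 0 0 0 -0.6; 0.02 0 0 0 -0.6; 0.02 0 0 0 -0.6; 0.02 0 0 0 -0.6; 0.02 0 0 0 -0.6"

```text
time: 5.07
tool_pos: [493.0, 66.4, 28.8]
tcp_rot: [178.2, 1.8, -7.1]
ft_force: [-5.4, 0.9, 6.5]
finger_gap: 68.4
grip_force: 3.7
```

>>> apply_moves --series "0.03 0 0 0 -0.6; 0.03 0 -0.001 0 -0.6; 0.03 0 -0.001 0 -0.6; 0.03 0 -0.001 0 -0.6; 0.03 0 -0.001 0 -0.6"

```text
time: 5.48
tool_pos: [537.4, 60.7, 28.3]
tcp_rot: [178.2, 1.9, -7.1]
ft_force: [-6.4, 0.3, 6.4]
finger_gap: 68.4
grip_force: 4.9
```

```bash
python3 plan.py 642 49 26.5 -7; python3 w.py pics/w4.png
```

```text
pos [537.4  60.7  28.3] yaw -7.1 F [-6.4   0.31  6.39] twist -0.0009 shares now [ 0.3508 -0.0043 -0.0059] after twist [ 0.3508 -0.0037 -0.0059] rows 2.567068200978971
5.4833 [537.4  60.7  28.3] [178.2   1.9  -7.1] [-6.4   0.31  6.39] 68.4 cam [621.  54. 167.] [-0.34  0.01 -0.94]
green [[634. 351.]] 678.0 (array([470.8, -97.7]), array([ 8.1, 47.9]))
green [[315. 191.]] 26372.0 (array([577.5,  54.9]), array([76.7, 76.8]))
dark [[329. 351.]] 38210.0 (array([471.9,  48.2]), array([ 97.7, 402.2]))
dark [[308.   7.]] 1639.0 (array([650.2,  48.1]), array([ 7.8, 47. ]))
```

View pics/w4.png

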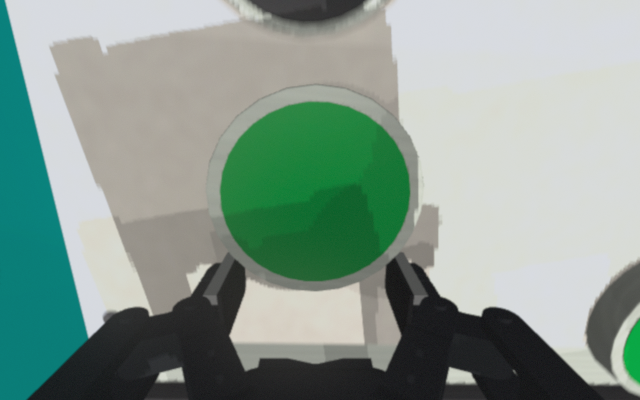

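The wrist view shows the disc seated in the cradle, centred at (315,191), with the pocket's edge at the top near (308,20). The +6 N upward force means a fingertip is rubbing on the carrier, so I raise 3 mm and continue.

>>> apply_moves --series "0 0 -0.01 0 -0.6; 0.03 0 -0.001 0 -0.6; 0.03 0 -0.001 0 -0.6; 0.03 0 -0.001 0 -0.6; 0.03 0 -0.001 0 -0.6"

```text
time: 5.95
tool_pos: [572.6, 56.5, 30.9]
tcp_rot: [178.2, 1.9, -7.1]
ft_force: [-2.3, 0.0, 0.6]
finger_gap: 68.5
grip_force: 1.4
```

```bash
cat > pk.py <<'E'
from w import *
# pocket: dark/shadow region ahead of the disc, edge circle at z=30 by least squares with radius 46.5
import sys; from scipy.optimize import least_squares
s,T=wrist(sys.argv[1]); hsv=cv2.cvtColor(s["frame"],cv2.COLOR_BGR2HSV)
m=cv2.inRange(hsv,(0,0,0),(180,255,75))
for c in blobs(m,800):
    if c[:,0,1].min()<150:
        p=c[(c[:,0,1]>2)][:,0].astype(float); Q=np.array([ray(s,q,22.5,T)[:2] for q in p])
        r=least_squares(lambda v:np.hypot(*(Q-v[:2]).T)-v[2],[680,44,41],loss="soft_l1"); print("pocket fit",r.x.round(1),"bbox",cv2.boundingRect(c))
E
python3 pk.py pics/w5.png;python3 plan.py 642 49 28 -7
```

```text
5.95 [572.6  56.5  30.9] [178.2   1.9  -7.1] [-2.3   0.03  0.57] 68.5 cam [656.  49. 170.] [-0.34  0.01 -0.94]
green [[625. 378.]] 1428.5 (array([ 485., -104.]), array([22.4, 41. ]))
green [[315. 188.]] 25507.5 (array([613. ,  50.6]), array([76.7, 76.8]))
dark [[316. 348.]] 35637.0 (array([507.6,  56.1]), array([101.1, 364.5]))
dark [[307.  36.]] 14836.5 (array([673.7,  46.1]), array([37.2, 91. ]))
pocket fit [693.1  43.5  42. ] bbox (207, 0, 199, 96)
pos [574.3  56.2  31.4] yaw -7.1 F [-0.93 -1.13  0.06] twist -0.0009 shares now [ 0.2272 -0.0042  0.004 ] after twist [ 0.2272 -0.0038  0.004 ] rows 1.6629209674953178
```

View pics/w5.png

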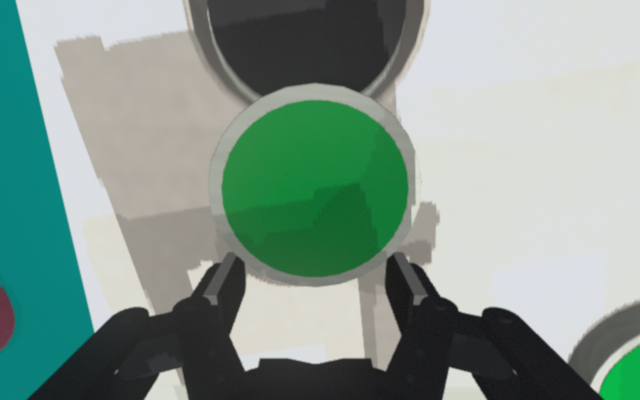

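The pocket's pad is centred at column 307 and the disc at column 315. Allowing for height, about 1.5 mm of leftward correction is needed.

>>> apply_moves --series "0.035 -0.001 -0.001 0 -0.6; 0.035 -0.001 -0.001 0 -0.6; 0.035 -0.001 -0.001 0 -0.6; 0.035 -0.001 -0.001 0 -0.6; 0.035 -0.001 -0.001 0 -0.6"

```text
time: 6.42
tool_pos: [624.8, 51.6, 30.8]
tcp_rot: [178.2, 1.9, -7.1]
ft_force: [-3.0, 0.5, 3.0]
finger_gap: 68.3
grip_force: 2.6
```

```bash
python3 pk.py pics/w6.png;python3 plan.py 644 49 29 -7
```

```text
6.4167 [624.8  51.6  30.8] [178.2   1.9  -7.1] [-2.99  0.5   3.01] 68.3 cam [709.  44. 170.] [-0.34  0.01 -0.94]
green [[315. 189.]] 25481.5 (array([664.9,  45.7]), array([76.7, 76.8]))
dark [[315. 349.]] 35565.0 (array([559.8,  51.1]), array([100.7, 365.6]))
dark [[308.  83.]] 5811.0 (array([689. ,  44.2]), array([68.2, 74.8]))
pocket fit [685.5  44.3  39.2] bbox (224, 43, 174, 88)
pos [626.7  51.3  31.3] yaw -7.1 F [-0.9  -0.69  1.68] twist -0.0009 shares now [0.0583 0.0001 0.0058] after twist [0.0583 0.0003 0.0058] rows 0.4284411268705521
```

View pics/w6.png

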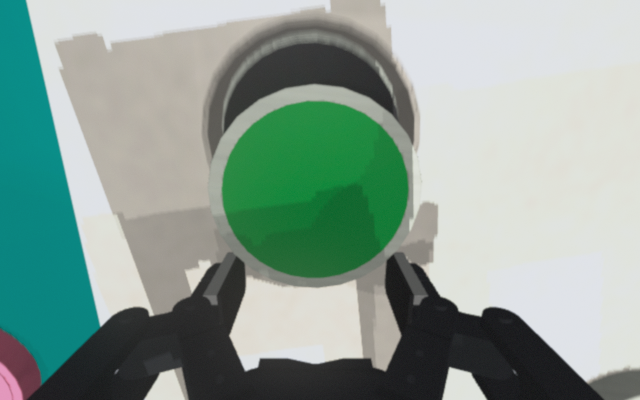

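Nearly over the pocket, with about 18 mm to go. I continue in small steps and watch for the drop.

>>> apply_moves --series "0.02 -0.001 0 0 -0.6; 0.012 -0.001 0 0 -0.6; 0.01 -0.001 0 0 -0.6; 0.006 0 0 0 -0.6; 0.006 0 0 0 -0.6"

```text
time: 6.88
tool_pos: [641.0, 50.6, 30.1]
tcp_rot: [178.2, 1.9, -7.1]
ft_force: [-0.8, 0.3, -1.1]
finger_gap: 68.1
grip_force: 0.7
```

>>> apply_moves --series "0.006 0 0 0 -0.6; 0.006 0 0 0 -0.6; 0 0 0 0 -0.6"

```text
time: 7.13
tool_pos: [645.5, 50.0, 30.5]
tcp_rot: [178.2, 1.8, -7.1]
ft_force: [-0.2, 0.3, -0.6]
finger_gap: 68.4
grip_force: 0.0
```

```bash
python3 pk.py pics/w7.png
```

```text
7.1333 [645.5  50.   30.5] [178.2   1.8  -7.1] [-0.19  0.33 -0.63] 68.4 cam [729.  43. 170.] [-0.34  0.01 -0.94]
green [[314. 184.]] 22670.5 (array([688.5,  44.1]), array([71.5, 71.6]))
dark [[315. 347.]] 35785.0 (array([581.8,  50.5]), array([101.9, 361.5]))
```

The green face shrank from 76.7 to 71.5 mm across at the same camera height, so the disc has dropped about 8 mm. Next I lift, shut the fingers and centre over it.

>>> apply_moves --series "-0.01 0 -0.03 0 -0.6; 0 0 -0.1 0 0; 0 0 0 0 1; 0 0 0 0 1; 0 0 0 0 1"

```text
time: 7.6
tool_pos: [643.8, 51.6, 70.3]
tcp_rot: [178.2, 1.7, -7.1]
ft_force: [-0.8, 0.5, -1.3]
finger_gap: 20.1
grip_force: 0.0
```

```bash
python3 plan.py 685.5 44.2 50 -7;python3 w.py pics/w8.png
```

```text
pos [643.8  51.6  70.3] yaw -7.1 F [-0.82  0.54 -1.26] twist -0.0008 shares now [0.1429 0.0053 0.0635] after twist [0.1429 0.0055 0.0635] rows 1.144740164092027
7.6 [643.8  51.6  70.3] [178.2   1.7  -7.1] [-0.82  0.54 -1.26] 20.1 cam [727.  44. 209.] [-0.34  0.01 -0.94]
green [[598. 386.]] 1674.5 (array([ 499.5, -140.3]), array([26.9, 60.5]))
green [[315. 162.]] 14378.0 (array([687.5,  44.2]), array([72.4, 72.5]))
dark [[316. 345.]] 35850.5 (array([541.7,  55.6]), array([130.8, 440.2]))
dark [[623. 181.]] 3685.0 (array([ 642.1, -148.2]), array([30.6, 81.1]))
```

>>> apply_moves --series "0.07 0.003 0.01 0 1; 0.07 0.003 0.02 0 1; 0 0 0.02 0 1; 0 0 0 0 1; 0 0 0 0 1"

```text
time: 8.07
tool_pos: [682.6, 44.2, 51.2]
tcp_rot: [178.2, 2.0, -7.1]
ft_force: [-0.3, 0.0, -0.0]
finger_gap: -0.0
grip_force: 0.0
```

```bash
python3 plan.py 685.5 44.2 38 -7
```

```text
pos [682.6  44.2  51.2] yaw -7.1 F [-0.32  0.04 -0.  ] twist -0.0009 shares now [ 0.0112 -0.0027  0.0436] after twist [ 0.0113 -0.0026  0.0436] rows 0.32972442512618483
```

>>> apply_moves --series "0.011 -0.002 0.02 0 1; 0 0 0.01 0 1; 0 0 0.006 0 1; 0 0 0.006 0 1; 0 0 0 0 1"

```text
time: 8.48
tool_pos: [686.7, 44.0, 39.9]
tcp_rot: [178.2, 1.9, -7.1]
ft_force: [-0.1, -0.1, 1.1]
finger_gap: 0.0
grip_force: 0.0
```

>>> apply_moves --series "0 0 0.006 0 1; 0 0 0.006 0 1; 0 0 0.005 0 1; 0 0 0 0 1"

```text
time: 8.82
tool_pos: [687.3, 43.9, 35.6]
tcp_rot: [178.2, 1.8, -7.1]
ft_force: [-1.7, -0.1, 1.9]
finger_gap: -0.2
grip_force: 0.9
```

>>> apply_moves --series "0 0 0.006 0 1; 0 0 0.005 0 1; 0 0 0 0 1"

```text
time: 9.07
tool_pos: [687.3, 43.9, 32.1]
tcp_rot: [178.2, 1.8, -7.1]
ft_force: [0.0, 0.8, 3.0]
finger_gap: -0.0
grip_force: 1.4
```

>>> apply_moves --series "0 0 0.004 0 1; 0 0 0.004 0 1; 0 0 0 0 1"

```text
time: 9.32
tool_pos: [687.3, 43.9, 30.2]
tcp_rot: [178.2, 1.8, -7.1]
ft_force: [0.3, 1.7, 6.7]
finger_gap: 0.0
grip_force: 3.1
```

>>> apply_moves --series "0 0 0.004 0 1; 0 0 0.004 0 1; 0 0 0 0 1"

```text
time: 9.57
tool_pos: [687.5, 43.9, 30.0]
tcp_rot: [178.2, 1.7, -7.1]
ft_force: [-6.9, 1.9, 20.3]
finger_gap: 0.1
grip_force: 10.0
```

```bash
python3 w.py pics/w9.png
```

```text
9.5667 [687.5  43.9  30. ] [178.2   1.7  -7.1] [-6.95  1.89 20.32] 0.1 cam [771.  37. 169.] [-0.34  0.01 -0.94]
green [[313. 250.]] 10082.0 (array([700.6,  42.7]), array([57.2, 67.4]))
dark [[315. 346.]] 37859.5 (array([624.1,  47.8]), array([105.8, 331. ]))
dark [[337.  35.]] 5151.0 (array([789.7,   9.7]), array([ 11.6, 243.5]))
```

There's a hard stop at z = 30.0 with 20 N, which matches flush. I lift and look.

>>> apply_moves --series "0 0 0.003 0 1; 0 0 0 0 1; 0 0 -0.03 0 1; 0 0 -0.1 0 0; -0.13 0 -0.05 0 -0.6"

```text
time: 10.03
tool_pos: [654.2, 48.6, 82.0]
tcp_rot: [178.2, 1.6, -7.2]
ft_force: [0.7, 0.2, 3.3]
finger_gap: 23.1
grip_force: 0.0
```

```bash
python3 w.py pics/w10.png; python3 - <<'E'
from bench import snapshot;import cv2;import numpy as np
a=cv2.imread("pics/w10.png");b=snapshot("side")["frame"][130:260,240:420]
cv2.imwrite("pics/c10.png",np.hstack([cv2.resize(a,(480,300)),cv2.resize(b,(320,300))]))
E
```

```text
10.0333 [654.2  48.6  82. ] [178.2   1.6  -7.2] [0.67 0.21 3.27] 23.1 cam [737.  41. 221.] [-0.34  0.01 -0.94]
green [[587. 389.]] 715.5 (array([ 491.1, -147.4]), array([17.3, 46.1]))
green [[315. 182.]] 9642.0 (array([684.2,  44.3]), array([62.3, 69.6]))
dark [[316. 345.]] 35904.5 (array([540.8,  53.3]), array([138.8, 467.1]))
dark [[615. 199.]] 5177.5 (array([ 636.5, -159.8]), array([47.6, 82.7]))
```

View pics/c10.png

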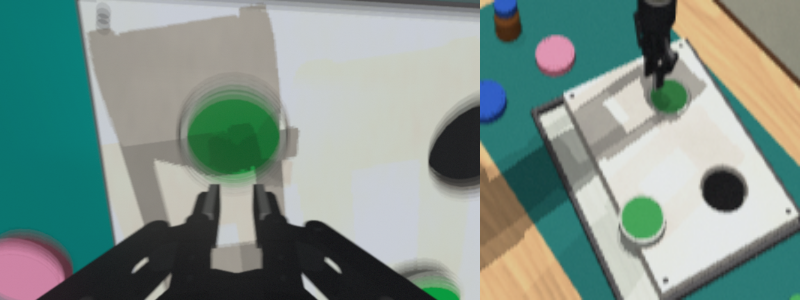

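The left disc sits level in its pocket, seen in both panels. Now the right disc.

>>> apply_moves --series "0 0 -0.05 0.05 -0.6; 0 0 -0.03 0 -0.6; 0 0 0 0 -0.6"

```text
time: 10.38
tool_pos: [652.5, 50.4, 107.8]
tcp_rot: [178.1, 1.4, -12.7]
ft_force: [0.6, -0.7, 0.7]
finger_gap: 68.3
grip_force: 0.0
```

```bash
python3 w.py pics/w11.png; python3 plan.py 413 -118.3 100 -13;python3 - <<'E'
from w import *; from scipy.spatial.transform import Rotation as R
# still depth check of left disc face vs carrier around
st=sense();s=snapshot("wrist");M=np.eye(4);M[:3,:3]=R.from_euler("xyz",st["tcp_rot"],degrees=True).as_matrix();M[:3,3]=st["tool_pos"];T=M@s["tool_from_camera"]
v,u=np.mgrid[0:400:3,0:640:3];d=s["depth"][::3,::3];k=d>0
P=(np.linalg.inv(s["intrinsics"])@np.stack([u[k],v[k],np.ones(k.sum())]))*d[k];P=(T[:3,:3]@P).T+T[:3,3]
r=np.hypot(P[:,0]-685.5,P[:,1]-44.2);lo=(P[:,2]<50)
for a,b in((0,20),(20,35),(36,43),(52,65),(65,80)):
    q=P[(r>a)&(r<b)&lo]; print(a,b,len(q),np.median(q[:,2]).round(1) if len(q) else "")
q=P[(r<40)&lo]; A=np.c_[q[:,:2]-[685.5,44.2],np.ones(len(q))]; print(np.linalg.lstsq(A,q[:,2],rcond=None)[0].round(3))
q=P[(r>52)&(r<80)&lo]; A=np.c_[q[:,:2]-[685.5,44.2],np.ones(len(q))]; print(np.linalg.lstsq(A,q[:,2],rcond=None)[0].round(3))
E
```

```text
10.3833 [652.5  50.4 107.8] [178.1   1.4 -12.7] [ 0.55 -0.75  0.69] 68.3 cam [734.  36. 247.] [-0.33  0.04 -0.94]
green [[578. 344.]] 2694.0 (array([ 485.3, -142.8]), array([44.4, 78. ]))
green [[308. 161.]] 9103.5 (array([689.2,  43.6]), array([70.5, 70.7]))
dark [[332. 353.]] 38238.5 (array([505.5,  41.5]), array([155.8, 583.4]))
dark [[600. 142.]] 8077.5 (array([ 648.4, -166.3]), array([69.5, 84.9]))
pos [652.2  50.4 106.7] yaw -12.7 F [ 0.34 -1.07  0.03] twist 0.003 shares now [-0.654   0.7216  0.0638] after twist [-0.6497  0.7255  0.0638] rows 7.141138689430772
0 20 279 29.4
20 35 576 29.3
36 43 380 29.1
52 65 1082 29.0
65 80 1552 29.0
[-1.000e-03  0.000e+00  2.933e+01]
[ 0.    0.   28.99]
```

The left face measures flush with the carrier, 29.3 against 29.0 mm, with zero tilt.

>>> apply_moves --series "-0.08 0.09 0.005 0.003 -0.6; -0.08 0.09 0.005 0 -0.6; -0.08 0.09 0.005 0 -0.6; -0.08 0.09 0.005 0 -0.6; -0.08 0.09 0.005 0 -0.6"

```text
time: 10.9
tool_pos: [501.5, -54.7, 104.6]
tcp_rot: [178.0, 1.7, -13.0]
ft_force: [-0.2, -1.5, 0.7]
finger_gap: 68.3
grip_force: 0.0
```

>>> apply_moves --series "-0.08 0.09 0.005 0 -0.6; -0.08 0.09 0.005 0 -0.6; -0.08 0.09 0.005 0 -0.6; 0 0 0.05 0 -0.6; 0 0 0 0 -0.6"

```text
time: 11.32
tool_pos: [411.7, -117.5, 89.0]
tcp_rot: [178.0, 1.8, -13.2]
ft_force: [0.2, 1.1, -1.1]
finger_gap: 68.6
grip_force: 0.0
```

```bash
python3 plan.py 413 -118.3 32 -13; python3 w.py
```

```text
pos [ 411.7 -117.5   89. ] yaw -13.2 F [ 0.19  1.1  -1.07] twist -0.002 shares now [ 0.0107 -0.0049  0.1896] after twist [ 0.0107 -0.0049  0.1896] rows 1.390012971385289
11.3167 [ 411.7 -117.5   89. ] [178.    1.8 -13.2] [ 0.19  1.1  -1.07] 68.6 cam [ 494. -133.  228.] [-0.34  0.05 -0.94]
green [[308. 116.]] 15041.5 (array([ 476.5, -131.2]), array([76.6, 76.7]))
dark [[314. 347.]] 35700.0 (array([ 290.4, -101.4]), array([142.2, 506.2]))
dark [[270. 230.]] 3776.5 (array([ 300.4, -387. ]), array([162. , 366.1]))
```

>>> apply_moves --series "0.007 -0.004 0.1 0 -0.6; 0 0 0.09 0 -0.6; 0.02 0 0 0 -0.6; 0.02 0 0 0 -0.6; 0.02 0 -0.001 0 -0.6"

```text
time: 11.78
tool_pos: [433.8, -121.9, 35.2]
tcp_rot: [178.0, 1.6, -13.1]
ft_force: [-0.6, -0.1, -0.4]
finger_gap: 68.4
grip_force: 0.0
```

>>> apply_moves --series "0.03 0 -0.001 0 -0.6; 0.03 0 -0.001 0 -0.6; 0.03 0 -0.001 0 -0.6; 0.03 0 -0.001 0 -0.6; 0.03 0 -0.001 0 -0.6"

```text
time: 12.2
tool_pos: [477.2, -132.4, 35.1]
tcp_rot: [178.0, 1.6, -13.1]
ft_force: [-5.0, 1.3, 4.5]
finger_gap: 68.3
grip_force: 2.9
```

>>> apply_moves --series "0.03 0 -0.001 0 -0.6; 0.03 0 -0.001 0 -0.6; 0.03 0 -0.001 0 -0.6; 0.03 0 -0.001 0 -0.6; 0.03 0 -0.001 0 -0.6"

```text
time: 12.62
tool_pos: [520.6, -142.6, 34.9]
tcp_rot: [178.0, 1.6, -13.2]
ft_force: [-4.9, 0.9, 5.4]
finger_gap: 68.6
grip_force: 3.5
```

```bash
sed -i 's/\[680,44,41\]/[647,-172,41]/' pk.py; python3 pk.py pics/w12.png
```

```text
12.6167 [ 520.6 -142.6   34.9] [178.    1.6 -13.2] [-4.85  0.87  5.37] 68.6 cam [ 603. -158.  174.] [-0.33  0.04 -0.94]
green [[317. 190.]] 23790.0 (array([ 558.2, -153.1]), array([76.7, 76.8]))
dark [[312. 348.]] 36822.0 (array([ 451.6, -139. ]), array([104.3, 377.2]))
dark [[312.  24.]] 8690.5 (array([ 625.1, -167.4]), array([27.5, 78.9]))
pocket fit [ 648.8 -172.7   39.5] bbox (222, 0, 181, 69)
```

>>> apply_moves --series "0 0 0.01 0 -0.6; 0.035 -0.001 -0.001 0 -0.6; 0.035 -0.001 -0.001 0 -0.6; 0.035 -0.001 -0.001 0 -0.6; 0.035 -0.001 -0.001 0 -0.6"

```text
time: 13.08
tool_pos: [560.5, -150.6, 30.9]
tcp_rot: [178.0, 1.7, -13.2]
ft_force: [-3.1, 0.7, 2.1]
finger_gap: 68.1
grip_force: 3.7
```

>>> apply_moves --series "0.03 0 -0.001 0 -0.6; 0.03 0 -0.001 0 -0.6; 0.02 0 -0.001 0 -0.6; 0 0 0 0 -0.6"

```text
time: 13.42
tool_pos: [584.9, -156.3, 31.4]
tcp_rot: [178.0, 1.6, -13.2]
ft_force: [-0.9, 0.5, 0.7]
finger_gap: 68.5
grip_force: 0.9
```

```bash
python3 pk.py pics/w13.png
```

```text
13.4167 [ 584.9 -156.3   31.4] [178.    1.6 -13.2] [-0.92  0.48  0.68] 68.5 cam [ 667. -172.  171.] [-0.33  0.04 -0.94]
green [[315. 188.]] 25380.0 (array([ 624.5, -166.3]), array([76.8, 77. ]))
dark [[315. 348.]] 35540.0 (array([ 520.1, -150.4]), array([100.7, 364.4]))
dark [[315.  79.]] 6991.5 (array([ 658.8, -175.2]), array([53. , 72.9]))
pocket fit [ 645.  -171.9   40.3] bbox (227, 37, 176, 89)
```

>>> apply_moves --series "0.02 0 0 0 -0.6; 0.02 0.001 0 0 -0.6; 0.012 0 0 0 -0.6; 0.006 0 0 0 -0.6; 0.006 0 0 0 -0.6"

```text
time: 13.88
tool_pos: [603.3, -161.0, 31.3]
tcp_rot: [178.0, 1.6, -13.2]
ft_force: [-1.9, 1.0, 0.4]
finger_gap: 68.2
grip_force: 1.6
```

>>> apply_moves --series "0.006 0 0 0 -0.6; 0.006 0 0 0 -0.6; 0 0 0 0 -0.6"

```text
time: 14.13
tool_pos: [606.6, -161.7, 30.9]
tcp_rot: [178.0, 1.6, -13.2]
ft_force: [-0.7, 0.3, 0.6]
finger_gap: 68.4
grip_force: 0.1
```

```bash
python3 pk.py pics/w14.png
```

```text
14.1333 [ 606.6 -161.7   30.9] [178.    1.6 -13.2] [-0.66  0.31  0.6 ] 68.4 cam [ 689. -177.  170.] [-0.33  0.04 -0.94]
green [[315. 186.]] 24906.0 (array([ 647.1, -172. ]), array([74.7, 76.6]))
dark [[316. 348.]] 35709.0 (array([ 542.7, -155.7]), array([101.2, 362. ]))
```

>>> apply_moves --series "0.005 0 0 0 -0.6; 0.005 0 0 0 -0.6; 0 0 0 0 -0.6"

```text
time: 14.43
tool_pos: [609.7, -162.4, 31.1]
tcp_rot: [178.0, 1.6, -13.2]
ft_force: [0.1, 0.1, -0.9]
finger_gap: 68.4
grip_force: 0.0
```

```bash
python3 pk.py pics/w15.png
```

```text
14.4333 [ 609.7 -162.4   31.1] [178.    1.6 -13.2] [ 0.14  0.12 -0.91] 68.4 cam [ 692. -178.  171.] [-0.33  0.04 -0.94]
green [[314. 187.]] 22564.0 (array([ 650.3, -172.5]), array([72.1, 72.2]))
dark [[316. 347.]] 35737.5 (array([ 545.8, -156. ]), array([101.9, 361.8]))
```

The right disc has dropped too: its face is round again and 6% smaller. Next I lift, shut and press.

>>> apply_moves --series "-0.01 0 -0.03 0 -0.6; 0 0 -0.1 0 0; 0 0 0 0 1; 0.06 0 0 0 1; 0.06 0 0 0 1"

```text
time: 14.9
tool_pos: [643.7, -169.0, 71.2]
tcp_rot: [178.0, 1.5, -13.2]
ft_force: [0.9, 0.4, 0.2]
finger_gap: 19.9
grip_force: 0.0
```

>>> apply_moves --series "0 0 0.02 0 1; 0 0 0.02 0 1; 0 0 0 0 1; 0 0 0 0 1"

```text
time: 15.23
tool_pos: [640.8, -168.7, 55.9]
tcp_rot: [178.0, 1.8, -13.2]
ft_force: [-0.8, -0.3, 0.6]
finger_gap: 0.2
grip_force: 0.0
```

```bash
python3 plan.py 647.8 -172.2 40 -13.2
```

```text
pos [ 640.8 -168.7   55.9] yaw -13.2 F [-0.8  -0.32  0.55] twist 0.0003 shares now [0.0268 0.0043 0.0524] after twist [0.0269 0.0043 0.0524] rows 0.43172025135823094
```

>>> apply_moves --series "0.026 0.004 0.03 0 1; 0 0 0.018 0 1; 0 0 0.006 0 1; 0 0 0.006 0 1; 0 0 0 0 1"

```text
time: 15.65
tool_pos: [648.3, -172.3, 38.6]
tcp_rot: [178.0, 1.7, -13.2]
ft_force: [-0.7, -0.0, 0.2]
finger_gap: 0.2
grip_force: 0.0
```

>>> apply_moves --series "0 0 0.006 0 1; 0 0 0.006 0 1; 0 0 0.005 0 1; 0 0 0 0 1"

```text
time: 15.98
tool_pos: [649.0, -172.6, 33.9]
tcp_rot: [178.0, 1.6, -13.2]
ft_force: [-1.0, 1.7, 2.4]
finger_gap: 0.1
grip_force: 1.4
```

>>> apply_moves --series "0 0 0.005 0 1; 0 0 0.005 0 1; 0 0 0 0 1"

```text
time: 16.23
tool_pos: [649.0, -172.7, 30.7]
tcp_rot: [178.0, 1.6, -13.2]
ft_force: [-0.7, 1.5, 3.9]
finger_gap: 0.2
grip_force: 1.3
```

>>> apply_moves --series "0 0 0.004 0 1; 0 0 0.004 0 1; 0 0 0 0 1"

```text
time: 16.48
tool_pos: [649.1, -172.7, 30.0]
tcp_rot: [178.0, 1.6, -13.2]
ft_force: [-6.2, 4.0, 14.2]
finger_gap: 0.1
grip_force: 7.2
```

>>> apply_moves --series "0 0 0.003 0 1; 0 0 0 0 1; 0 0 0 0 1"

```text
time: 16.73
tool_pos: [649.2, -172.7, 30.0]
tcp_rot: [178.0, 1.6, -13.2]
ft_force: [-9.1, 4.5, 19.4]
finger_gap: 0.5
grip_force: 9.8
```

The right disc hits the same hard stop at z = 30.0 with 19 N. I lift clear and verify both discs.

>>> apply_moves --series "0 0 0.002 0 1; 0 0 -0.03 0 1; -0.1 0 -0.09 0 1; -0.1 0 -0.09 0 1; -0.1 0 -0.09 0 1"

```text
time: 17.15
tool_pos: [562.3, -149.7, 118.1]
tcp_rot: [178.0, 1.8, -13.2]
ft_force: [0.8, 0.0, 1.2]
finger_gap: -0.0
grip_force: 0.0
```

>>> apply_moves --series "-0.02 -0.12 0 0 1; -0.02 -0.12 0 0 1; 0 0 0 0 1; 0 0 0 0 1; 0 0 0 0 1"

```text
time: 17.57
tool_pos: [568.7, -77.3, 116.8]
tcp_rot: [178.0, 1.6, -13.1]
ft_force: [0.8, -0.6, 0.5]
finger_gap: -0.0
grip_force: 0.0
```

```bash
python3 - <<'E'
from w import *
st=sense();s=snapshot("wrist");M=np.eye(4);M[:3,:3]=R.from_euler("xyz",st["tcp_rot"],degrees=True).as_matrix();M[:3,3]=st["tool_pos"]
print(st["time"],st["tool_pos"],st["ft_force"])
def chk(n,s,T):
    v,u=np.mgrid[0:400,0:640];d=s["depth"];k=d>0
    P=(np.linalg.inv(s["intrinsics"])@np.stack([u[k],v[k],np.ones(k.sum())]))*d[k];P=(T[:3,:3]@P).T+T[:3,3]
    for c in((685.5,44.2),(647.8,-172.2)):
        r=np.hypot(*(P[:,:2]-c).T)
        for a,b in((0,38),(52,75)):
            q=P[(r>a)&(r<b)&(P[:,2]<60)]
            if len(q)>20: A=np.c_[q[:,:2]-c,np.ones(len(q))];print(n,c,a,b,len(q),np.linalg.lstsq(A,q[:,2],rcond=None)[0].round(3))
chk("wrist",s,M@s["tool_from_camera"])
for n in("top","side"):
    s=snapshot(n);chk(n,s,s["extrinsics"])
    for c in blobs(cv2.inRange(cv2.cvtColor(s["frame"],cv2.COLOR_BGR2HSV),(50,90,60),(75,255,255)),40): print(n,"green",c.mean(0).round(0),fit(s,c,30))
E
```

```text
17.5667 [568.66960382 -77.32571825 116.79701209] [ 0.77645653 -0.57887239  0.54275084]
wrist (685.5, 44.2) 0 38 11369 [1.0000e-03 0.0000e+00 2.9441e+01]
wrist (685.5, 44.2) 52 75 13294 [-0.     0.    29.089]
wrist (647.8, -172.2) 0 38 10847 [0.0000e+00 1.0000e-03 2.9328e+01]
wrist (647.8, -172.2) 52 75 13951 [ 0.     0.    28.981]
top (685.5, 44.2) 0 38 442 [-5.0000e-03 -2.0000e-03  3.1156e+01]
top (685.5, 44.2) 52 75 642 [-5.0000e-03 -1.0000e-03  3.1127e+01]
top (647.8, -172.2) 0 38 123 [-4.4000e-02 -9.0000e-03  3.1692e+01]
top (647.8, -172.2) 52 75 386 [-2.0000e-03  4.0000e-03  3.1709e+01]
top green [[492. 175.]] (array([ 557.1, -511.9]), array([31.1, 34.5]))
top green [[388. 146.]] (array([ 640.4, -200.9]), array([17. , 61.9]))
top green [[306. 131.]] (array([685.6,  46.1]), array([65. , 75.8]))
side (685.5, 44.2) 0 38 27 [-0.17   0.112 34.28 ]
side (685.5, 44.2) 52 75 285 [-2.0000e-03  4.0000e-03  2.7911e+01]
side (647.8, -172.2) 0 38 283 [-6.0000e-03  1.6000e-02  2.8473e+01]
side (647.8, -172.2) 52 75 582 [-5.0000e-03 -2.0000e-03  2.8016e+01]
side green [[418. 263.]] (array([ 605.5, -407. ]), array([33.1, 40.5]))
side green [[377. 211.]] (array([ 643.4, -169.4]), array([71.1, 73.5]))
side green [[67. 63.]] (array([  31.9, 1497.6]), array([ 37.3, 249.7]))
```

Both faces are level with the carrier by the same 0.35 mm margin, both were driven to the hard stop, and the arm is clear.

```bash
python3 -c "from bench import hand_in;print(hand_in())"
```

```text
the job is handed in; nothing more can be done
None
```

Both green discs are in their pockets and pressed to the hard stop, level with the carrier's top to about 0.4 mm by wrist-camera depth; the bottle, jar and timer were not touched, and I handed the job in at about 18 s with the arm clear.

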